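# Tip a specimen carton onto the scanner glass and scan it

## Robot

A 6-joint arm with a two-finger parallel gripper is mounted at the origin on the work surface. World frame = base frame: x ahead of the robot, y to its left, z up, the work surface at z = 0. Lengths are in m, angles in rad, forces in N, time in s.
With the tool pointing down it reaches from about 0.3 to 0.775 m from the base axis. Payload 14.6 kg.
Tool frame: the origin (TCP) lies midway between the tips of the shut fingers; the grasp point (between the pads) lies 19 mm behind it (bot.grasp_offset is the distance from the TCP to the grasp point, in m); z points along the fingers, y is the direction in which the jaws open and shut (so a half turn about z gives the same grasp; the last joint's range is limited). The gripper opens to 85 mm and grips with 20 to 120 N. Pads are 22 mm wide; open, the fingers measure 114 mm over their backs; the gripper's body (76 mm by 85 mm) begins 54 mm behind the grasp point. The pads swing forward as they close: fully open they stand 13 mm farther back than shut.
Start: joints at [1.115, 0.3, 1.521, -0, 1.321, -0.067], TCP at [0.208, 0.509, 0.231] pointing down, gripper open.
Joint ranges: [-3.03, 3.03], [-0.79, 2.21], [0.23, 2.52], [-1.04, 4.18], [0, 3.07], [-2.55, 2.55]. Speed limits (rad/s): [2.22, 2.22, 2.57, 3.14, 3.14, 3.14].

## Interface

Orientations are given as a rotation vector (axis times angle).
In Python, from station import readout, imaging, bot gives the robot as it stands.
- The arm moves only by the shell command python3 -m creep 'ROWS' [OPENING]. ROWS is JSON, a list of rows, each a list of 2 entries, a list of its own where there are three numbers: the shift along the tool's x, y, z in mm, then the turn, a rotation vector about the tool's x, y, z in units of 5 degrees (1.0 is 5 degrees). In form: [[[dx, dy, dz], [ax, ay, az]], ...]. A call has 1 to 20 rows; each row is the pose to reach, as a shift and turn from the pose commanded when the call began, along the tool's axes at that moment; what a row does not reach only later rows make up. A row lasts 1/10 s, in which the tool goes at most 50 mm and 8.59 degrees, less where a joint would pass 70% of its speed; a pose out of reach is approached as far as the arm can. A call with a gripper value outside its range is refused whole. OPENING is the opening, from -1 (shut) to 1 (fully open), set as the call begins (- or left out, the last holds). The fingers move at their own pace and stop on an object; the grip force is fixed at half the most. Time passes only in rows, so rows that repeat a pose let the fingers close. It gives the time, the measured TCP pose, the force and the opening at its end, in the units of the state.
- readout.state(): the state, without advancing time (a new reading comes with each control period).
- imaging.grab_frame(name): name is "scene" or "top"; returns (picture, depth): 400x640x3 uint8, red, green, blue; 400x640 float32, m along the optical axis (not along the pixel's ray), 0 where there is no reading.
- imaging.calibration(name): a dict with "fov_y" (degrees; the focal length in pixels is half the picture's height over the tangent of half this angle, whatever the lens; pixels are square), "cx", "cy" (the principal point, pixels), "R" (3x3) and "t" (3): a world point X has camera coordinates R X + t. Camera axes: x right, y down, z forward; pixel columns grow to the right and rows downward; lengths in m; the calibration is good to about 2 mm. A picture is of the moment at which its call begins. calibration takes no time and is no camera call.
- bot.close_job(): hands the job in, once; it reports no verdict.
The state is a dict: "clock": time; "qpos": joint angles; "joint_velocities": joint speeds; "joint_efforts": joint torques, N m; "tool_pos": TCP position; "ee_rot": TCP orientation; "contact_force": force on the tool from outside, world axes, zero at the start; "ft_torque": the same for the moment, N m; "gripper_width": finger opening in m.
Only numpy, scipy, OpenCV 4.12 (cv2) and the standard library are available. Lean on these libraries where they do the work, as an engineer would, in place of code of your own. Each camera call takes 0.05 s, during which the arm holds its last target. There are 200 camera calls.

## Task

The cardboard carton stands on the bench a little way off the flat scanner, its paper label facing the scanner. Slide it, still upright, up against the scanner's edge, then push high on its opposite face to tip it over that edge, so that it lies flat on its label side, about square to the scanner, with the whole label over the dark glass. Only then press the scan button fully down and let it spring back; leave the jar, the bottle and the mouse where they are.

Things in the scene. Friction and masses are not known exactly. Their poses are not given: they have to be found in the camera images.
- scanner: slim grey flat scanner fixed to the bench, 280 (its x) x 220 (its y) x 20 mm high; origin at the centre of its underside, z up. Its vertical edge face at its x = -140 mm is the stop next to which the carton stands; its +x is the way the carton must tip. On its flat top: a dark glass window 160 x 190 mm (x = -134 to +26 mm, y = -95 to +95 mm) and, at x = +100 mm, y = 0, the scan button
- glass (a point): centre of the dark glass window, on the scanner's top (20 mm above the bench), at x = -54 mm, y = 0 of the scanner; same axes as the scanner
- carton: rigid cardboard carton, 90 (its x) x 110 (its y) x 150 mm high, 0.3 to 0.65 kg, weight in the middle; origin at the centre of its underside, z up as it stands. Its +x face bears the white paper label and starts facing the scanner's edge, 35 to 65 mm off, up to 0.2 rad askew. Tipped over, its x points down, its z along the scanner's x, and its base end overhangs the edge by 20 to 55 mm
- label (a point): centre of the paper label (50 mm high x 80 mm wide along the carton's y) on the carton's +x face, 112 mm above the carton's underside; same axes as the carton
- scan_button_top (a point): centre of the top of the scan button, a round white push button 36 mm across in a low black housing on the scanner's far end; pressed straight down
- scan_button (a joint): travel of the scan button: 0 released, 0.006 m fully down; a spring brings it back; about 5 N holds it fully down
- jar: bystander: glass jar with steel lid, 72 mm across, 110 mm high, origin at the centre of its underside; do not disturb
- reagent_bottle: bystander: glass bottle with blue cap, 70 mm across, 140 mm high, origin at the centre of its underside; do not disturb
- mouse: bystander: black computer mouse, 60 x 105 x 31 mm high, origin at the centre of its underside; do not disturb

How it is judged:
By the outcome, as a careful person would: the job done as asked, in the order asked, and still so for the second after the job is handed in, with the robot touching nothing.
It also fails if it takes over 64 s, if anything falls off the work surface, if the arm or the gripper's body presses on something with over 40 N, if the wrist force passes 120 N, or if a joint passes its speed limit or range.

## Working session

There is one attempt and no reset: what is moved stays moved. The work goes in short steps, Python scripts to look and compute and a shell command to move; the robot and the scene stay as the last step left them, time stands still between calls to the robot, and variables do not carry over. Pictures are saved under pics/ and viewed, on a budget of 10 in all, crops included, one or two more only if the job needs it, and the job is handed in when it is done.

```bash
mkdir -p pics; ls
cat > h.py <<'E'
import numpy as np, cv2
from scipy.spatial.transform import Rotation as Rn
from station import readout, imaging, bot
def cloud(name):
    im,d=imaging.grab_frame(name); c=imaging.calibration(name)
    f=200/np.tan(np.radians(c["fov_y"])/2)
    v,u=np.mgrid[0:400,0:640]
    P=np.stack([(u-c["cx"])/f*d,(v-c["cy"])/f*d,d],-1)
    W=(P-np.array(c["t"]))@np.array(c["R"])
    W[d==0]=np.nan
    return im,d,W
def save(im,n): cv2.imwrite(f"pics/{n}.png",im[:,:,::-1])
E
python3 - <<'E'
from h import *
for n in("top","scene"):
    im,d,W=cloud(n); save(im,n+"0"); np.save(n+"0.npy",W); print({k:np.round(v,3) for k,v in imaging.calibration(n).items()})
print(readout.state())
E
```

```text
pics
{'fov_y': np.float64(46.325), 'cx': np.float64(313.924), 'cy': np.float64(200.614), 'R': array([[-0.018, -1.   , -0.003],
       [-0.998,  0.018, -0.059],
       [ 0.059,  0.001, -0.998]]), 't': array([-0.009,  0.565,  1.332])}
{'fov_y': np.float64(49.163), 'cx': np.float64(319.973), 'cy': np.float64(191.611), 'R': array([[-0.716,  0.698, -0.002],
       [ 0.42 ,  0.428, -0.8  ],
       [-0.558, -0.574, -0.6  ]]), 't': array([ 0.41 , -0.126,  1.628])}
{'clock': 0.1, 'qpos': array([ 1.11542509e+00,  3.00419097e-01,  1.52155572e+00, -4.08465827e-06,
        1.32071485e+00, -6.65941116e-02]), 'joint_velocities': array([ 3.27576688e-04, -1.28156791e-03, -3.58070216e-03, -1.01224763e-04,
        6.24795523e-04, -8.99339094e-05]), 'joint_efforts': array([ 1.40916982e-03, -5.44375241e+01, -3.62373662e+01, -3.06302226e-06,
        3.00481952e-03, -3.02256490e-05]), 'tool_pos': array([0.20838176, 0.50875033, 0.23076057]), 'ee_rot': array([-6.06795342e-01, -3.08214967e+00,  1.66628092e-03]), 'contact_force': array([-0.46641313,  0.09069203, -0.43684675]), 'ft_torque': array([0.0667005 , 0.0033101 , 0.03606225]), 'gripper_width': 0.08555192449666729}
```

View pics/top0.png

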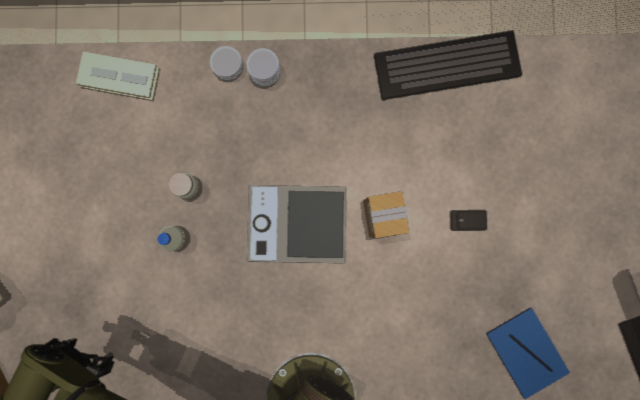

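View pics/scene0.png

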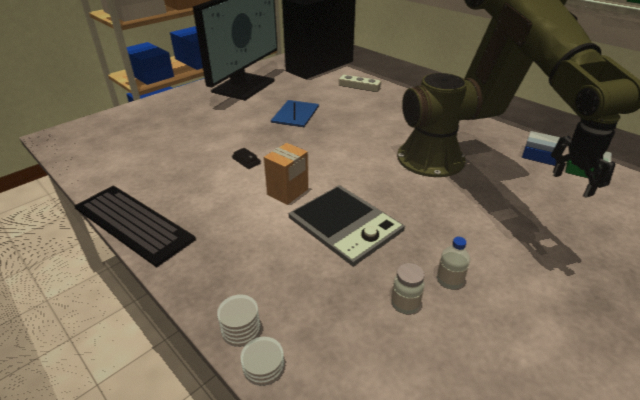

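The top view shows the scanner at (297,224) with its glass at (315,224) and its button at (262,223). The carton is at (388,215), the mouse at (468,220), and the jar and bottle at (185,186) and (172,238). The carton must move and tip toward world +y.

Run:
```python
from h import *
W=np.load("top0.npy"); im=cv2.imread("pics/top0.png")
v,u=np.mgrid[0:400,0:640]
def rect(m,n,lo=None):
    p=W[m]; r=cv2.minAreaRect(p[:,:2].astype(np.float32)*1000); print(n,m.sum(),np.round(r[0],1),np.round(r[1],1),round(r[2],2),"z",np.round(np.nanmedian(p[:,2]),4)); 
    print(np.round(cv2.boxPoints(r)).tolist())
box=lambda a,b,c,d:(u>a)&(u<b)&(v>c)&(v<d)
Z=W[...,2]
print("bench z",np.nanmedian(Z[280:300,250:340]))
rect(box(235,355,170,280)&(Z>.012)&(Z<.03),"scanner")
g=im.max(2)<75
rect(box(282,350,185,265)&g&(Z>.012)&(Z<.03),"glass")
rect(box(355,420,180,250)&(Z>.14),"carton top")
rect(box(355,420,180,250)&(Z>.02),"carton all")
rect(box(440,500,200,240)&(Z>.015),"mouse")
rect(box(150,215,165,207)&(Z>.09),"jar")
rect(box(150,195,220,260)&(Z>.05),"bottle")
rect(box(250,275,212,234)&(Z>.025),"button")
p=W[box(250,275,212,234)];print(np.round(Z[222,250:276],4))
# plane-cast glass/scanner edges via z=0.02
```

```text
bench z -0.00014391320474090675
scanner 7206 [500.   33.5] [280.5 220.1] 88.0 z 0.0204
[[385.0, -103.0], [605.0, -110.0], [615.0, 170.0], [395.0, 177.0]]
glass 1210 [497.7 -21.2] [155.6 184.1] 88.95 z 0.0208
[[404.0, -97.0], [588.0, -101.0], [591.0, 55.0], [407.0, 58.0]]
carton top 1484 [ 518.4 -211.1] [110.   91.3] 7.93 z 0.1499
[[458.0, -174.0], [470.0, -264.0], [579.0, -249.0], [567.0, -158.0]]
carton all 1674 [ 518.4 -210.7] [109.9  92.3] 7.76 z 0.1496
[[458.0, -172.0], [470.0, -264.0], [579.0, -249.0], [567.0, -158.0]]
mouse 614 [ 501.2 -461.6] [104.4  57.5] 88.96 z 0.0298
[[471.0, -513.0], [529.0, -514.0], [531.0, -410.0], [473.0, -409.0]]
jar 448 [611.7 342. ] [61.7 61.6] 43.44 z 0.1096
[[568.0, 343.0], [610.0, 298.0], [655.0, 341.0], [613.0, 386.0]]
bottle 594 [465.  375.2] [66.3 66.5] 89.41 z 0.1008
[[431.0, 342.0], [498.0, 342.0], [499.0, 408.0], [432.0, 409.0]]
button 273 [501.5 128.9] [60.6 53.9] 88.45 z 0.0348
[[474.0, 99.0], [528.0, 98.0], [529.0, 158.0], [475.0, 160.0]]
[0.0237 0.0204 0.034  0.0366 0.0296 0.0412 0.0403 0.0403 0.0459 0.0437
 0.0412 0.0409 0.0414 0.0405 0.0408 0.0409 0.0384 0.0322 0.0377 0.031
 0.0209 0.0165 0.0247 0.0252 0.0247 0.0218]
```

```bash
cat >> h.py <<'E'
def go(p,az,tilt):
    """rows numbers to reach TCP p (mm), tool x azimuth az deg, z tilted from down toward tool-x azimuth by tilt deg"""
    s=readout.state(); R=Rn.from_rotvec(s["ee_rot"]); a=np.radians(az)
    x=np.array([np.cos(a),np.sin(a),0]); z=np.array([0,0,-1.]); y=np.cross(z,x)
    T=Rn.from_matrix(np.c_[x,y,z])*Rn.from_euler('y',tilt,degrees=True)
    print("shift",np.round(R.inv().apply(np.array(p)-s["tool_pos"]*1000),1),"turn",np.round(np.degrees((R.inv()*T).as_rotvec())/5,2))
    print("t",s["clock"],"pos",np.round(s["tool_pos"]*1000,1),"q",np.round(s["qpos"],2),"F",np.round(s["contact_force"],1))
E
python3 - <<'E'
from h import *
go([515,-350,260],88,0)
E
```

```text
shift [-609.2 -678.5  -28.5] turn [-1.000e-02  1.000e-02  1.394e+01]
t 0.1 pos [208.4 508.8 230.8] q [ 1.12  0.3   1.52 -0.    1.32 -0.07] F [-0.5  0.1 -0.4]
```

```bash
python3 -m creep '[[[0,0,-29],[0,0,0]],[[-609,-678,-29],[0,0,13.94]],[[-609,-678,-29],[0,0,13.94]],[[-609,-678,-29],[0,0,13.94]],[[-609,-678,-29],[0,0,13.94]],[[-609,-678,-29],[0,0,13.94]],[[-609,-678,-29],[0,0,13.94]],[[-609,-678,-29],[0,0,13.94]],[[-609,-678,-29],[0,0,13.94]],[[-609,-678,-29],[0,0,13.94]],[[-609,-678,-29],[0,0,13.94]],[[-609,-678,-29],[0,0,13.94]],[[-609,-678,-29],[0,0,13.94]],[[-609,-678,-29],[0,0,13.94]],[[-609,-678,-29],[0,0,13.94]],[[-609,-678,-29],[0,0,13.94]],[[-609,-678,-29],[0,0,13.94]],[[-609,-678,-29],[0,0,13.94]],[[-609,-678,-29],[0,0,13.94]],[[-609,-678,-29],[0,0,13.94]]]' 0.2
python3 - <<'E'
from h import *
go([515,-345,200],88,45)
E
```

```text
clock: 2.1
tool_pos: [0.515, -0.3531, 0.2583]
ee_rot: [-2.261, -2.178, 0.001]
contact_force: [-0.1, 0.9, -0.9]
gripper_width: 0.0514
shift [ 8.1 -0.2 58.3] turn [-0.01  8.99 -0.04]
t 2.1 pos [ 515.  -353.1  258.3] q [-0.66  0.45  1.25 -0.    1.44 -0.62] F [-0.1  0.9 -0.9]
```

```bash
python3 -m creep '[[[0,0,58],[0,9,0]],[[0,0,58],[0,9,0]],[[0,0,58],[0,9,0]],[[0,0,58],[0,9,0]],[[0,0,58],[0,9,0]],[[0,0,58],[0,9,0]],[[0,0,58],[0,9,0]],[[0,0,58],[0,9,0]],[[0,0,58],[0,9,0]],[[0,0,58],[0,9,0]],[[0,0,58],[0,9,0]]]'
python3 - <<'E'
from h import *
go([516,-345,45],88,45)
E
```

```text
clock: 3.2
tool_pos: [0.5152, -0.349, 0.2029]
ee_rot: [-1.795, -1.735, -0.743]
contact_force: [1.4, -0.8, -0.2]
gripper_width: 0.0513
shift [-108.7    0.5  114.7] turn [-0.    0.02  0.01]
t 3.2 pos [ 515.2 -349.   202.9] q [-0.85  0.79  1.01  0.54  1.91 -0.78] F [ 1.4 -0.8 -0.2]
```

```bash
python3 -m creep '[[[-109,0,115],[0,0,0]],[[-109,0,115],[0,0,0]],[[-109,0,115],[0,0,0]],[[-109,0,115],[0,0,0]],[[-81,0,143],[0,0,0]],[[-67,0,157],[0,0,0]],[[-64,0,160],[0,0,0]],[[-60,0,164],[0,0,0]],[[-57,0,167],[0,0,0]],[[-53,0,171],[0,0,0]],[[-50,0,174],[0,0,0]],[[-46,0,178],[0,0,0]],[[-43,0,181],[0,0,0]],[[-39,0,185],[0,0,0]],[[-36,0,188],[0,0,0]],[[-32,0,192],[0,0,0]],[[-32,0,192],[0,0,0]]]'
python3 - <<'E'
from h import *
go([518,-215,45],88,45)
im,d,W=cloud("top"); save(im,"top1"); im2,_,_=cloud("scene"); save(im2,"scene1")
v,u=np.mgrid[0:400,0:640]
m=(u>340)&(u<420)&(v>170)&(v<260)&(W[...,2]>.14)&(W[...,2]<.156)
r=cv2.minAreaRect(W[m][:,:2].astype(np.float32)*1000);print(r,cv2.boxPoints(r).round().tolist())
E
```

```text
clock: 4.9
tool_pos: [0.519, -0.2354, 0.0439]
ee_rot: [-1.794, -1.734, -0.743]
contact_force: [-0.4, -0.6, -0.2]
gripper_width: 0.0512
shift [15.2 -1.7 13.6] turn [-0.01 -0.01  0.01]
t 4.9 pos [ 519.  -235.4   43.9] q [-0.73  0.83  1.36  0.58  1.53 -0.89] F [-0.4 -0.6 -0.2]
((527.2427978515625, -184.95791625976562), (91.54596710205078, 109.67827606201172), 88.8355484008789) [[471.0, -230.0], [581.0, -232.0], [583.0, -140.0], [473.0, -138.0]]
```

View pics/scene1.png

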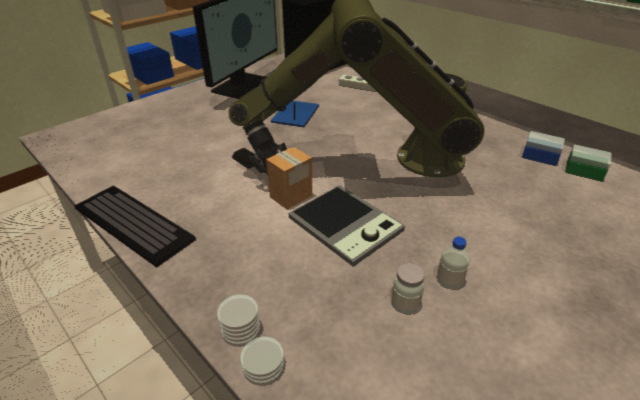

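The carton is still upright at (290,178) and now square to the scanner at 88.8°. Its front face is about 33 mm off the edge, so I'll keep pushing.

```bash
python3 -m creep '[[[3,0,3],[0,0,0]],[[6,0,6],[0,0,0]],[[9,0,9],[0,0,0]],[[12,0,12],[0,0,0]],[[15,0,15],[0,0,0]],[[18,0,18],[0,0,0]],[[20,0,20],[0,0,0]],[[22,0,22],[0,0,0]],[[24,0,24],[0,0,0]],[[24,0,24],[0,0,0]]]'
python3 - <<'E'
from h import *
im,d,W=cloud("top"); save(im,"top2")
v,u=np.mgrid[0:400,0:640]
m=(u>320)&(u<420)&(v>170)&(v<260)&(W[...,2]>.14)&(W[...,2]<.156)
r=cv2.minAreaRect(W[m][:,:2].astype(np.float32)*1000);print(r,cv2.boxPoints(r).round().tolist())
go([528,-235,45],88,45)
go([528,-235,140],88,45)
E
```

```text
clock: 6.0
tool_pos: [0.5201, -0.2021, 0.0439]
ee_rot: [-1.794, -1.734, -0.743]
contact_force: [0.2, -0.0, -0.3]
gripper_width: 0.0513
((527.0034790039062, -199.60348510742188), (185.35433959960938, 109.59647369384766), 88.86675262451172) [[470.0, -291.0], [580.0, -293.0], [584.0, -108.0], [474.0, -106.0]]
shift [-22.3   9.  -23.7] turn [-0. -0.  0.]
t 6.05 pos [ 520.1 -202.2   44. ] q [-0.69  0.79  1.42  0.6   1.49 -0.88] F [ 0.5 -0.8 -1.7]
shift [ 44.9   9.  -90.9] turn [-0. -0.  0.]
t 6.05 pos [ 520.1 -202.2   44. ] q [-0.69  0.79  1.42  0.6   1.49 -0.88] F [ 0.5 -0.8 -1.7]
```

```bash
python3 -m creep '[[[-22,4,-24],[0,0,0]],[[13,9,-59],[0,0,0]],[[41,9,-87],[0,0,0]],[[41,9,-87],[0,0,0]],[[52,9,-76],[0,0,0]],[[62,9,-66],[0,0,0]],[[62,9,-66],[0,0,0]]]'
python3 - <<'E'
from h import *
go([528,-203,135],88,45)
im,d,W=cloud("scene"); save(im[100:300,180:480].repeat(2,0).repeat(2,1),"scene2")
E
```

```text
clock: 6.75
tool_pos: [0.5289, -0.2037, 0.1341]
ee_rot: [-1.792, -1.734, -0.742]
contact_force: [0.4, -0.4, -0.2]
gripper_width: 0.0512
shift [ 1.2 -0.9 -0.2] turn [-0.02 -0.01  0.01]
t 6.75 pos [ 528.9 -203.7  134.1] q [-0.68  0.68  1.37  0.6   1.62 -0.79] F [ 0.4 -0.4 -0.2]
```

View pics/scene2.png

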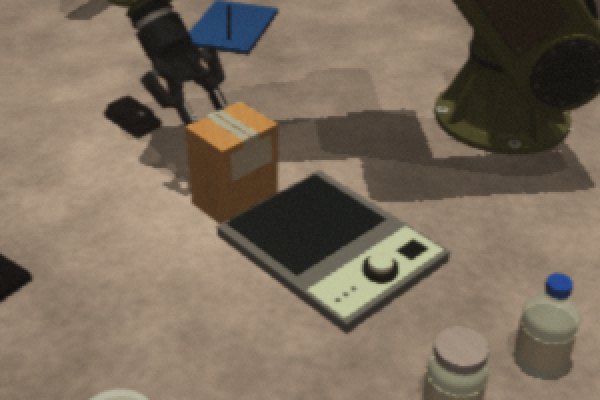

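The carton stands upright and square against the scanner edge (crop (233,165)), with the fingers high behind it. Next I tip it.

```bash
python3 -m creep '[[[6,0,1],[0,0,0]],[[12,0,2],[0,0,0]],[[18,0,3],[0,0,0]],[[25,0,5],[0,0,0]],[[31,0,7],[0,0,0]],[[37,0,10],[0,0,0]],[[43,0,12],[0,0,0]],[[49,0,15],[0,0,0]],[[55,0,18],[0,0,0]],[[60,0,22],[0,0,0]],[[66,0,25],[0,0,0]],[[71,0,28],[0,0,0]],[[75,0,32],[0,0,0]],[[80,0,36],[0,0,0]]]'
python3 - <<'E'
from h import *
go([528,-203,135],88,45)
im,d,W=cloud("scene"); save(im[100:300,180:480].repeat(2,0).repeat(2,1),"scene3")
E
```

```text
clock: 8.2
tool_pos: [0.5318, -0.123, 0.1655]
ee_rot: [-1.794, -1.733, -0.743]
contact_force: [0.4, -0.3, 1.1]
gripper_width: 0.0514
shift [-78.1  -1.  -35.1] turn [-0. -0.  0.]
t 8.2 pos [ 531.8 -123.   165.5] q [-0.57  0.56  1.49  0.65  1.57 -0.71] F [ 0.4 -0.3  1.1]
```

View pics/scene3.png

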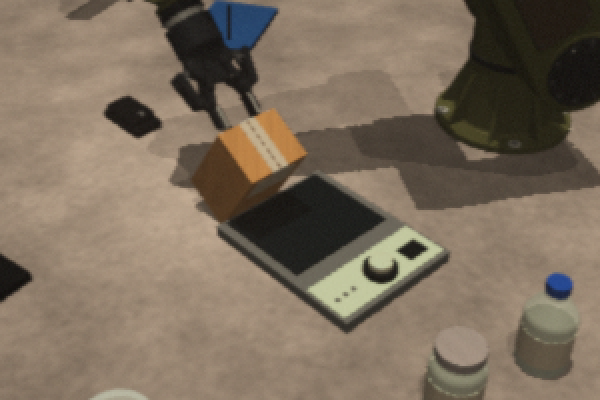

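The carton is tilted about 35° over the edge and still square, so I continue.

```bash
python3 -m creep '[[[4,0,4],[0,0,0]],[[9,0,9],[0,0,0]],[[13,0,14],[0,0,0]],[[17,0,19],[0,0,0]],[[21,0,24],[0,0,0]],[[25,0,29],[0,0,0]],[[28,0,35],[0,0,0]],[[32,0,43],[0,0,0]],[[32,0,43],[0,0,0]],[[10,0,-20],[0,0,0]],[[10,0,-60],[0,0,0]],[[10,0,-100],[0,0,0]],[[10,0,-100],[0,0,0]]]'
python3 - <<'E'
from h import *
im,d,W=cloud("scene"); save(im[100:300,180:480].repeat(2,0).repeat(2,1),"scene4"); im,d,W=cloud("top"); save(im,"top4")
v,u=np.mgrid[0:400,0:640]
Z=W[...,2]
m=(u>270)&(u<370)&(v>150)&(v<280)&(Z>.10)&(Z<.118)
r=cv2.minAreaRect(W[m][:,:2].astype(np.float32)*1000);print(r,cv2.boxPoints(r).round().tolist(),np.median(Z[m]))
go([503.5,60,250],88,0)
E
```

```text
clock: 9.55
tool_pos: [0.5301, -0.1911, 0.2471]
ee_rot: [-1.8, -1.737, -0.747]
contact_force: [1.7, 0.3, 0.5]
gripper_width: 0.0516
((530.9473266601562, -83.02550506591797), (150.38247680664062, 110.27082061767578), 87.64807891845703) [[473.0, -156.0], [583.0, -160.0], [589.0, -10.0], [479.0, -6.0]] 0.10993868300286454
shift [179.2 -34.9 169.5] turn [ 0.01 -9.   -0.01]
t 9.65 pos [ 529.6 -187.6  243.2] q [-0.66  0.54  1.32  0.62  1.76 -0.66] F [ 0.   0.3 -0.9]
```

View pics/scene4.png

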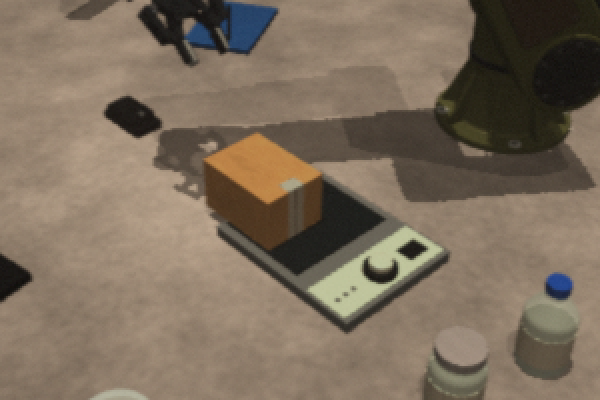

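View pics/top4.png

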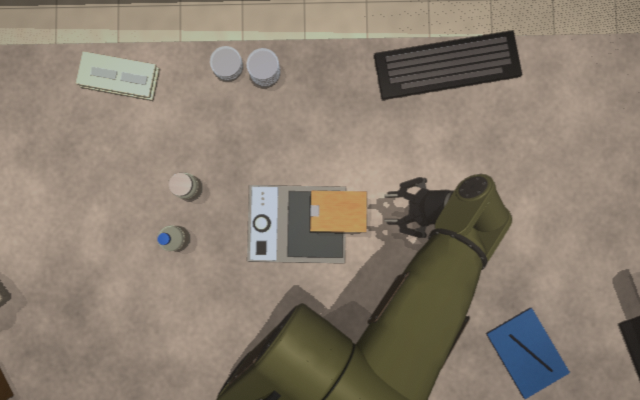

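The carton lies flat with its top at 0.110 m and is 0.35° off square. The overhang is about 50 mm, and the label spans scanner x −103 to −53 and y −75 to 5, all over the glass. The bystanders look unmoved. Next is the button, at about (262,223) in the top view.

Run:
```python
from h import *
W=np.load("top0.npy")[208:238,246:280]; Z=W[...,2]
m=(Z>.037)&(Z<.05); p=W[m]; print(m.sum(),np.nanmedian(p,0),p.min(0),p.max(0))
im=cv2.imread("pics/top0.png")[208:238,246:280]
c=imaging.calibration("top"); f=200/np.tan(np.radians(c["fov_y"])/2)
# white disc inside dark ring
g=cv2.cvtColor(im,cv2.COLOR_BGR2GRAY); n,l,st,ce=cv2.connectedComponentsWithStats((g>110).astype(np.uint8))
R=np.array(c["R"]);o=-R.T@np.array(c["t"])
for s,e in zip(st[1:],ce[1:]):
    r=R.T@np.array([(e[0]+246-c["cx"])/f,(e[1]+208-c["cy"])/f,1]); print(s,(e+[246,208]).round(1),(o+r*(.041-o[2])/r[2]).round(4))
go([503.5,133,200],88,0)
```

```text
118 [0.50404963 0.13176197 0.04128193] [0.48843928 0.11204551 0.03704498] [0.52237746 0.14869405 0.04797597]
[  0   0  34  30 758] [263.  222.4] [0.5044 0.1259 0.041 ]
[  9   9  13  12 124] [260.8 222.7] [0.5035 0.132  0.041 ]
shift [195.4 -37.5 256.4] turn [ 0.01 -9.   -0.01]
t 9.65 pos [ 529.6 -187.6  243.2] q [-0.66  0.54  1.32  0.62  1.76 -0.66] F [ 0.   0.3 -0.9]
```

```bash
python3 -m creep '[[[0,0,0],[0,-9,0]],[[0,0,0],[0,-9,0]],[[60,-10,60],[0,-9,0]],[[195,-37,256],[0,-9,0]],[[195,-37,256],[0,-9,0]],[[195,-37,256],[0,-9,0]],[[195,-37,256],[0,-9,0]],[[195,-37,256],[0,-9,0]],[[195,-37,256],[0,-9,0]],[[195,-37,256],[0,-9,0]],[[195,-37,256],[0,-9,0]],[[195,-37,256],[0,-9,0]],[[195,-37,256],[0,-9,0]]]' -1
python3 - <<'E'
from h import *
go([503.5,132.5,50],88,0)
E
```

```text
clock: 10.95
tool_pos: [0.5037, 0.1322, 0.2001]
ee_rot: [-2.26, -2.182, 0.0]
contact_force: [-0.9, 0.1, -0.2]
gripper_width: 0.0003
shift [  0.3  -0.2 150.1] turn [-0.    0.   -0.01]
t 10.95 pos [503.7 132.2 200.1] q [ 0.19  0.26  1.64 -0.    1.24  0.22] F [-0.9  0.1 -0.2]
```

```bash
python3 -m creep '[[[0,0,50],[0,0,0]],[[0,0,100],[0,0,0]],[[0,0,140],[0,0,0]],[[0,0,150],[0,0,0]],[[0,0,156],[0,0,0]],[[0,0,159],[0,0,0]],[[0,0,161],[0,0,0]],[[0,0,162],[0,0,0]],[[0,0,162],[0,0,0]]]'
```

```text
clock: 11.85
tool_pos: [0.5045, 0.133, 0.0393]
ee_rot: [2.258, 2.182, 0.003]
contact_force: [2.2, -0.6, 3.4]
gripper_width: -0.0001
```

```bash
for i in 1 2 3; do python3 -m creep '[[[0,0,1],[0,0,0]],[[0,0,2],[0,0,0]],[[0,0,2],[0,0,0]]]' | grep -E "tool_pos|force"; done
```

```text
tool_pos: [0.5041, 0.1331, 0.0365]
contact_force: [3.1, -0.5, 5.1]
tool_pos: [0.5042, 0.1331, 0.0357]
contact_force: [-4.5, -0.9, 24.1]
tool_pos: [0.5045, 0.1331, 0.0353]
contact_force: [-12.4, -4.2, 46.6]
```

The force jumped from 5 N to 24 N and then 47 N at z ≈ 0.0355, so the button has hit its stop. I'll release it and retreat.

```bash
python3 -m creep '[[[0,0,-5],[0,0,0]],[[0,0,-20],[0,0,0]],[[0,0,-70],[0,0,0]],[[0,0,-120],[0,0,0]],[[0,0,-170],[0,0,0]],[[0,0,-200],[0,0,0]],[[-150,-250,-200],[0,0,0]],[[-150,-250,-200],[0,0,0]],[[-150,-250,-200],[0,0,0]],[[-150,-250,-200],[0,0,0]],[[-150,-250,-200],[0,0,0]],[[-150,-250,-200],[0,0,0]],[[-150,-250,-200],[0,0,0]],[[-150,-250,-200],[0,0,0]]]'
python3 - <<'E'
from h import *
im,d,W=cloud("scene"); save(im[100:350,180:480].repeat(2,0).repeat(2,1),"scene5")
im,d,W=cloud("top"); save(im,"top5")
v,u=np.mgrid[0:400,0:640]; Z=W[...,2]
B=lambda a,b,c,d:(u>a)&(u<b)&(v>c)&(v<d)
for n,m in dict(carton=B(270,375,150,280)&(Z>.1)&(Z<.118),mouse=B(440,500,200,240)&(Z>.015),jar=B(150,215,165,207)&(Z>.09),bottle=B(150,195,220,260)&(Z>.05)&(Z<.2),button=B(246,280,208,238)&(Z>.037)&(Z<.05)).items():
    r=cv2.minAreaRect(W[m][:,:2].astype(np.float32)*1000) if m.any() else 0; print(n,m.sum(),np.round(r[0],1),r[2],np.median(Z[m]))
s=readout.state();print(s["tool_pos"],s["contact_force"])
E
```

```text
clock: 14.15
tool_pos: [0.2483, -0.0085, 0.2322]
ee_rot: [2.261, 2.181, 0.001]
contact_force: [0.7, 0.6, -0.2]
gripper_width: -0.0002
carton 2273 [530.9 -83. ] 87.64469909667969 0.10983905258596324
mouse 629 [ 501.1 -462.9] 88.98531341552734 0.029690266585496842
jar 451 [610.5 342.4] 89.08186340332031 0.1097993307323327
bottle 594 [465.  375.8] 89.50656127929688 0.09982207150612692
button 117 [504.1 131.9] 87.61206817626953 0.04145284105565278
[ 0.24894319 -0.00811945  0.23197604] [-0.09742885 -0.46430695 -0.53757794]
```

View pics/scene5.png

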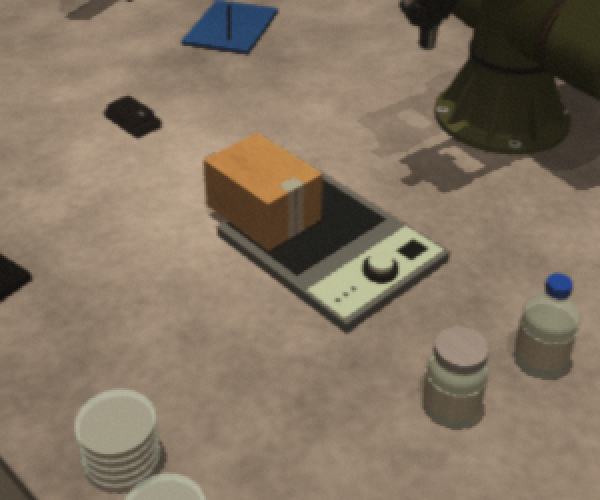

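The carton lies flat on the scanner (crop (262,190)), the button (380,265) is back up, the bystanders have not moved and the arm is clear.

```bash
python3 -c "
from station import bot
print(bot.close_job())"
```

```text
the job is handed in; nothing more can be done
None
```

I slid the carton upright against the scanner edge and squared it with two open fingertips. I then tipped it over the edge by pushing high on the opposite face, and pressed the scan button after that. The job was handed in at about 14 s on the robot's clock.

**Carton:** It lies flat with its top at 0.110 m, about 0.4° off square to the scanner. The overhang is about 50 mm, inside the 20–55 mm range but only about 5 mm from its upper end. By calculation the label spans x −103 to −53 mm and y −75 to +5 mm of the scanner, wholly over the glass. The label is face down, so I could not see it directly.

**Button:** It reached its stop, with the force rising from 5 N to 24 N and then 47 N. The 47 N was at the fingertips, harder than needed, but well under the 120 N wrist limit. It sprang back to 0.041 m, its height before the press.

**Bystanders:** The jar, bottle and mouse measured within about 1.5 mm of where they started, which is camera noise. The arm ended clear, touching nothing. No check failed.

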